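# Cap the guide bush of a caliper half in its holding fixture

## Robot

A 6-joint arm with a two-finger parallel gripper is mounted at the origin on the work surface. World frame = base frame: x ahead of the robot, y to its left, z up, the work surface at z = 0. Lengths are in m, angles in rad, forces in N, time in s.
With the tool pointing down it reaches from about 0.225 to 0.725 m from the base axis. Payload 3.1 kg.
Tool frame: the origin (TCP) lies midway between the tips of the shut fingers; the grasp point (between the pads) lies 19 mm behind it (bot.grasp_offset is the distance from the TCP to the grasp point, in m); z points along the fingers, y is the line along which they close (so a half turn about z gives the same grasp; the last joint's range is limited). The gripper opens to 85 mm and grips with 20 to 120 N. Pads are 22 mm wide; open, the fingers measure 114 mm over their backs; the gripper's body (76 mm by 85 mm) begins 54 mm behind the grasp point. The pads swing forward as they close: fully open they stand 13 mm farther back than shut.
Start: joints at [0.99, 0.048, 0.099, 1.622, 0, 1.443], TCP at [0.23, 0.472, 0.231] pointing down, gripper open.
Joint ranges: [-2.91, 2.91], [-0.99, 1.94], [-1.21, 1.42], [-2.12, 2.29], [-1.49, 1.47], [-3.14, 3.14]. Speed limits (rad/s): [2.79, 2.79, 3.14, 3.14, 3.14, 3.14].

## Interface

Orientations are given as a rotation vector (axis times angle).
In Python, from rig import bot, eyes, ticket gives the robot as it stands.
- The arm moves only by the tool play_rows, never from a script. Its argument "moves" is text: rows parted by semicolons, each of 4 numbers parted by spaces: the shift along the tool's x, y, z in m, then the turn about the tool's z in rad. A call has 1 to 5 rows; each row is the pose to reach, as a shift and turn from the pose commanded when the call began, along the tool's axes at that moment; what a row does not reach only later rows make up. A row lasts 1/8 s, in which the tool goes at most 62.5 mm and 10.7 degrees, less where a joint would pass 70% of its speed; a pose out of reach is approached as far as the arm can. A call with a gripper value outside its range is refused whole. "jaw" is the finger opening in m, from 0 to 0.0854, set as the call begins (left out, the last holds). The fingers move at their own pace and stop on an object; the grip force is fixed at half the most. Time passes only in rows, so rows that repeat a pose let the fingers close. It gives the time, the measured TCP pose, the force, the opening and the grip force at its end, in the units of the state.
- bot.sense(): the state, without advancing time (a new reading comes with each control period).
- eyes.snapshot(name): name is "scene" or "top"; returns a dict with "pixels" (400x640x3 uint8, red, green, blue), "fx", "fy", "cx", "cy" (pixels), "eye" and "orientation" of the camera in the world. Camera axes: x right, y down, z forward; pixel columns grow to the right and rows downward; lengths in m; the calibration is good to about 2 mm. A picture is of the moment at which its call begins. There is no depth.
- ticket.sign_off(): hands the job in; it is judged then, once.
Trained networks look in a picture, given as the dict that the camera call returned (one of the last four; its "shot" number tells which), for a name from the list of things; names that differ only in an ending like _2 or _b are one class to them, and where a whole thing is asked for, a point or a joint stands for the part that bears it (a point fixed in the world has none). Each returns a list of dicts, best first, with "p" (0 to 1); they miss things now and then, are a little off and sometimes report something else, mostly with a low value. They report only what shows in the picture. A call takes as long as a camera call.
- eyes.outline_of(picture, thing): "pixels" (400x640 bool, what is visible of it) and "xy" ([column, row] in pixels, amid what is visible of it).
- eyes.mark_of(picture, thing): "xy" ([column, row] in pixels: a listed point, or the origin of a listed thing).
The state is a dict: "time": time; "joint_pos": joint angles; "qvel": joint speeds; "tau": joint torques, N m; "position": TCP position; "ee_rot": TCP orientation; "wrist_force": force on the tool from outside, world axes, zero at the start; "wrist_torque": the same for the moment, N m; "finger_gap": opening from 0.0 (shut) to 1.0 (fully open); "grasp_force": force on a finger pad.
Only numpy, scipy, OpenCV 4.12 (cv2) and the standard library are available. Lean on these libraries where they do the work, as an engineer would, in place of code of your own. Each camera call takes 0.05 s, during which the arm holds its last target. There are 200 camera calls.

## Task

Lock the caliper half in its holding fixture by turning the black wing knob of the hold-down clockwise all the way to its end stop, so that the steel finger lies over the caliper's ear. Then take the loose red dust cap and press it straight down onto the bare guide bush nose until it clicks, and keep pressing until it is fully home. Finish while still pressing the cap down firmly with the gripper (do not let go); do not rock the caliper out of its fixture, and leave the other parts on the bench where they lie.

Things in the scene. Friction and masses are not known exactly. Their poses are not given: they have to be found in the camera images.
- hold_down (a joint): turn-button hold-down of the fixture: angle of the wing knob in rad, 0 = finger swung fully away from the caliper, growing clockwise seen from above to the end stop at 1.40 rad, where the steel finger lies over the caliper's ear, 0.5 mm above it. It stays where it is left (friction about 0.06 N m) and starts between 0 and 0.35.
- hold_down_grip (a point): centre of the black wing bar of the hold-down, on the knob's vertical axis: the bar is 60 mm long (this point's x axis), 14 mm thick (y axis) and 24 mm high (12 mm above and below this point). The steel finger below it points along this point's +x, its top 42 mm below this point; a white dot on the bar marks that end. The capped bush beside it stands 65 mm from the axis and ends 21 mm below this point.
- cap_center (a point): the loose red plastic dust cap (15 g), standing mouth down on the bench: round, 30 mm outside diameter, 22 mm high, ribbed skirt; this is its centre, 11 mm above its mouth rim, its z axis up. Inside: a 20.4 mm lip 2.5 mm high at the mouth, a 25 mm bore above it, a ceiling 16 mm above the rim. Only one cap is loose; the like one on the caliper's other ear is part of the caliper.
- cap_ceiling (a point): point on the cap's axis at the inner ceiling, 5 mm above cap_center; when the cap is home it meets nose_top.
- cap: the same cap; origin at the centre of its mouth rim, z up.
- nose_top (a point): centre of the flat top of the bare guide bush nose on the caliper's ear: a steel stub 18 mm in diameter, 17 mm high, chamfered to 14 mm at the top, on a 25 mm boss 8 mm high; z up. Four sprung black rubber nubs, 9 mm below the top, stand out to 22.6 mm diameter. The cap is home when its ceiling rests on the nose top (its rim then 16 mm below this point, 1 mm above the boss).
- nose: the same steel nose, fixed to the caliper; origin at the centre of its foot, 17 mm below nose_top. Pressing the cap on, resistance begins with its rim about 6 mm below the nose top, rises to some 8 to 12 N, and drops with a click when the rim is about 11 to 12 mm below the top.
- caliper: bare aluminium caliper half (1.1 kg): a cylinder 66 mm across, 53 mm high, with two flat ears along its y axis, 202 mm overall; origin under its centre, resting 30 mm above the bench on the fixture's block between four dowels with 1 mm play. Ear tops are 34 mm above its origin. Bare nose at its y = +70 mm, bush already capped at y = -70 mm, hold-down axis at y = -135 mm.
- fixture: blue steel holding fixture screwed to the bench, plate 150 x 275 x 12 mm; origin on the bench under the rest block's centre, axes as the caliper's; its plate reaches from y = -170 to +105 mm.
- boot: black rubber pin boot standing on the bench, 26 mm diameter, 30 mm high; origin under it. Leave alone.
- piston: bare steel caliper piston standing on the bench, 48 mm diameter, 40 mm high; origin under it. Leave alone.
- gauge: yellow plastic piston gauge, a flat T 117 x 70 x 8 mm lying on the bench; origin under it. Leave alone.
- pin0: steel guide pin lying on the bench, 74 mm long, 16 mm hex head; origin under it. Leave alone.
- pin1: second steel guide pin, alike. Leave alone.
- grease: white grease jar with green lid, 62 mm diameter, 60 mm high; origin under it. Leave alone.
- cleaner: blue spray can, 64 mm diameter, 200 mm high; origin under it. Leave alone.

How it is judged:
On the way, in this order (a step that is already met when the one before it is completed fails the run):
1. the hold-down knob is turned clockwise to its end stop (value of joint hold_down above 1.34 rad), for 0.2 s.
2. the cap has snapped over the nubs and is home on the nose (z of cap_ceiling in the frame of nose_top below 0.0018 m and horizontal distance between cap_ceiling and nose_top below 0.004 m), for 0.2 s.
At the end, for the whole second after the job is handed in: Hold-down knob at its end stop (over 1.34 rad); cap home on the nose (ceiling within 1.8 mm of the nose top, 4 mm off-axis, 0.12 rad askew) and at rest; the gripper still on the cap, which bears on the nose with over 3 N; caliper level (0.06 rad) (all of step 2 and value of joint hold_down above 1.34 rad and angle between the z axis of cap and the z axis of caliper, either way round below 0.12 rad and contact force between cap and nose above 3 N and contact force between the fingers and cap above 3 N and angle between caliper's own z axis and vertical below 0.06 rad and linear speed of cap below 0.02 m/s); the arm keeps its last pose, push and grip.
It fails at once if the caliper is rocked or shoved out of its fixture (angle between caliper's own z axis and vertical above 0.08 rad or distance of caliper from where it was at the start of the episode above 0.012 m).
It fails at once if another part on the bench is moved by more than 20 mm (distance of any of boot, piston, gauge, pin0, pin1, grease, cleaner from where it was at the start of the episode above 0.02 m).
It also fails if it takes over 59 s, if anything falls off the work surface, if the arm or the gripper's body presses on something with over 40 N, if the wrist force passes 120 N, or if a joint passes its speed limit or range.

## Working session

There is one attempt and no reset: what is moved stays moved. The work goes in short steps, Python scripts to look and compute and a tool call to move; the robot and the scene stay as the last step left them, time stands still between calls to the robot, and variables do not carry over. Pictures are saved under pics/ and viewed, at most 11 in all, crops included, and the job is handed in when it is done.

Besides the shell and the picture viewer there is one more tool, called after "Emit:" as name(argument=value, ...) on one line, values as JSON. play_rows: Moves the arm, as the interface text tells. Its arguments: {"type":"object","properties":{"moves":{"type":"string"},"jaw":{"type":"number"}},"required":["moves"]}

```bash
mkdir -p pics; ls; cat > h.py <<'E'
from rig import bot, eyes, ticket
import numpy as np, cv2
from scipy.spatial.transform import Rotation as R
def rot(o):
    o=np.array(o,float)
    return o if o.shape==(3,3) else (R.from_rotvec(o).as_matrix() if o.size==3 else R.from_quat(o).as_matrix())
def ray(s,xy):
    d=rot(s["orientation"])@np.array([(xy[0]-s["cx"])/s["fx"],(xy[1]-s["cy"])/s["fy"],1.]);return np.array(s["eye"]),d
def at_z(s,xy,z):
    e,d=ray(s,xy);return e+d*(z-e[2])/d[2]
def tri(s1,p1,s2,p2):
    e1,d1=ray(s1,p1);e2,d2=ray(s2,p2)
    t=np.linalg.lstsq(np.c_[d1,-d2],e2-e1,rcond=None)[0]
    a=e1+t[0]*d1;b=e2+t[1]*d2
    return (a+b)/2,np.linalg.norm(a-b)
def proj(s,P):
    c=rot(s["orientation"]).T@(np.array(P)-np.array(s["eye"]));return np.array([s["fx"]*c[0]/c[2]+s["cx"],s["fy"]*c[1]/c[2]+s["cy"]])
def save(s,n): cv2.imwrite("pics/"+n,s["pixels"][...,::-1])
E
python3 - <<'E'
from h import *
np.set_printoptions(precision=4,suppress=True)
S=eyes.snapshot("scene");T=eyes.snapshot("top")
save(S,"s0.png");save(T,"t0.png")
print(S["eye"],S["orientation"],T["eye"],T["orientation"],S["fx"])
for n in ["hold_down_grip","cap_center","nose_top","nose","caliper","fixture","boot","piston","gauge","pin0","grease","cleaner"]:
    a=eyes.mark_of(S,n);b=eyes.mark_of(T,n)
    print(n,[(np.round(x["xy"],1),round(x["p"],2)) for x in a[:2]],[(np.round(x["xy"],1),round(x["p"],2)) for x in b[:2]],*(tri(S,a[0]["xy"],T,b[0]["xy"]) if a and b else ()))
print(bot.sense())
E
```

```text
pics
[ 1.2232 -0.1698  0.6711] [-1.7711 -1.633   0.74  ] [ 0.449  -0.115   1.4473] [-2.1645  2.2275 -0.0617] 379.88392914821884
hold_down_grip [(array([285.3, 196.2]), 0.7), (array([220.3, 254. ]), 0.26)] [(array([351.5, 170. ]), 0.71)] [ 0.5672 -0.2002  0.1191] 0.010416793779420298
cap_center [(array([472.4, 210.9]), 0.43)] [(array([187.2, 182.4]), 0.42)] [0.554  0.2647 0.0285] 0.005910157875501697
nose_top [(array([371.4, 203.5]), 0.87)] [(array([275.2, 170.1]), 0.96)] [0.5753 0.0024 0.0903] 0.0007672085162264226
nose [(array([213.9, 207.4]), 0.74), (array([372.6, 207.5]), 0.5)] [(array([275.6, 170.1]), 0.35)] [ 0.618  -0.1678  0.1963] 0.3370582234206062
caliper [(array([342.9, 223.7]), 0.86)] [(array([304.4, 171.2]), 0.62)] [ 0.5762 -0.0691  0.0314] 0.013765396952363411
fixture [(array([339.2, 232.3]), 0.85)] [(array([304.7, 175.5]), 0.87), (array([304.7, 171.4]), 0.51)] [ 0.5665 -0.072  -0.0079] 0.006778072107928653
boot [(array([448.5, 196.3]), 0.49)] [(array([195.3, 221.7]), 0.48)] [ 0.4398  0.2543 -0.0193] 0.004139217976752227
piston [(array([483.1, 243.3]), 0.82)] [(array([18
[... 374 characters left out ...]
ray([166.8, 202. ]), 0.92)] [(array([458.7, 223.2]), 0.68)] [ 0.4123 -0.5239 -0.0108] 0.0021375884589710475
cleaner [(array([151.6, 233. ]), 0.55)] [(array([184.3, 186.4]), 0.47)] [ 0.7005 -0.0956  0.3968] 0.6349746453625353
{'time': 1.3, 'joint_pos': array([0.9902, 0.048 , 0.0992, 1.622 , 0.    , 1.443 ]), 'qvel': array([ 0.0003, -0.001 , -0.0012, -0.0022,  0.    ,  0.0007]), 'tau': array([  0.0016, -33.8645,  32.0154,   0.0015,  -0.    ,   0.    ]), 'position': array([0.2297, 0.4721, 0.2313]), 'ee_rot': array([-0.7052, -3.0614,  0.    ]), 'wrist_force': array([0.7518, 0.9099, 0.5967]), 'wrist_torque': array([ 0.0011, -0.0476,  0.0279]), 'grasp_force': 0.0, 'finger_gap': 1.0026592314199247}
```

View images.

View pics/s0.png

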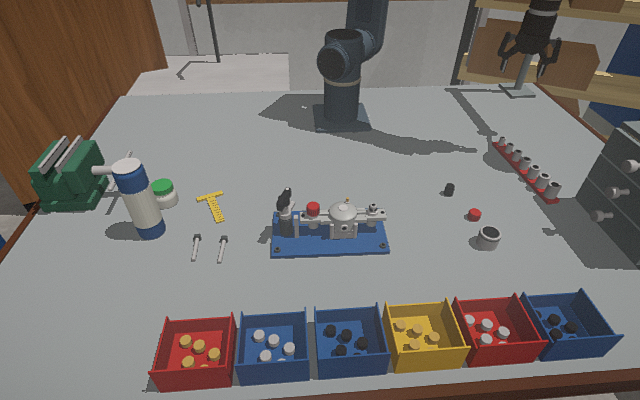

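View pics/t0.png

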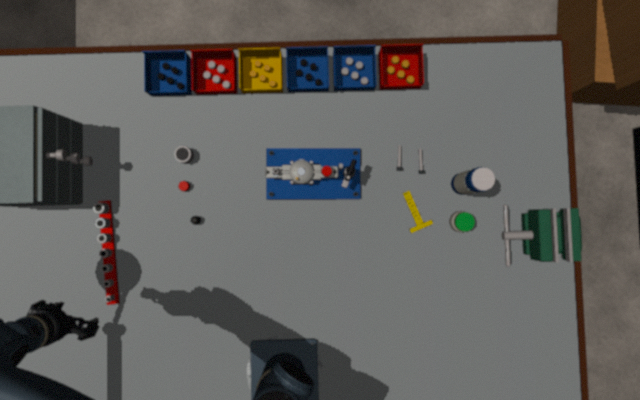

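```bash
python3 - <<'E'
from h import *
np.set_printoptions(precision=4,suppress=True)
S=eyes.snapshot("scene");T=eyes.snapshot("top")
p=T["pixels"];hsv=cv2.cvtColor(p,cv2.COLOR_RGB2HSV)
m=cv2.inRange(hsv,(100,120,60),(130,255,255));m[:120]=0;m[:,:240]=0;m[:,390:]=0
m=cv2.morphologyEx(m,cv2.MORPH_CLOSE,np.ones((25,25)))
c=max(cv2.findContours(m,0,1)[0],key=cv2.contourArea);b=cv2.boxPoints(cv2.minAreaRect(c))
W=np.array([at_z(T,q,.012) for q in b]);print(W);print("centre",W.mean(0))
for n in ["cap","cap_center"]:
    a=eyes.outline_of(S,n);d=eyes.outline_of(T,n)
    print(n,[(x["xy"],x["p"]) for x in a],[(x["xy"],x["p"]) for x in d])
# red blobs
for s,(x0,x1,y0,y1) in ((S,(460,490,200,228)),(T,(170,200,170,200))):
    h=cv2.cvtColor(s["pixels"],cv2.COLOR_RGB2HSV);mm=(cv2.inRange(h,(0,120,60),(8,255,255))|cv2.inRange(h,(170,120,60),(180,255,255)))[y0:y1,x0:x1]
    ys,xs=np.nonzero(mm);q=[xs.mean()+x0,ys.mean()+y0];print("red",q,len(xs),at_z(s,q,.011),at_z(s,q,.018))
a=eyes.mark_of(S,"hold_down_grip")[0]["xy"];d=eyes.mark_of(T,"hold_down_grip")[0]["xy"];print(a,d,at_z(S,a,.117),at_z(T,d,.117))
cs=cv2.resize(S["pixels"][170:250,255:355],None,fx=5,fy=5,interpolation=cv2.INTER_CUBIC)
ct=cv2.resize(T["pixels"][145:205,315:375],None,fx=6,fy=6,interpolation=cv2.INTER_CUBIC)
ct=cv2.copyMakeBorder(ct,0,40,0,0,cv2.BORDER_CONSTANT)[:400]
im=np.hstack([cs,ct[:,:300]]) if 0 else np.hstack([cv2.resize(cs,(440,400)),ct])
cv2.imwrite("pics/c1.png",im[...,::-1]);print(im.shape)
E
```

```text
[[ 0.6452  0.032   0.012 ]
 [ 0.6375 -0.2395  0.012 ]
 [ 0.4944 -0.2348  0.012 ]
 [ 0.5021  0.0353  0.012 ]]
centre [ 0.5698 -0.1017  0.012 ]
cap [([473.2, 213.7], 0.47)] []
cap_center [([472.1, 215.3], 0.67), ([285.4, 207.3], 0.55), ([448.3, 192.2], 0.51), ([221.6, 248.0], 0.38)] [([185.9, 182.8], 0.67)]
red [np.float64(475.09859154929575), np.float64(212.2112676056338)] 71 [0.5413 0.2848 0.011 ] [0.5486 0.28   0.018 ]
red [np.float64(183.51190476190476), np.float64(185.60714285714286)] 84 [0.5451 0.2773 0.011 ] [0.5447 0.2754 0.018 ]
[284.9, 198.0] [352.4, 168.7] [ 0.5713 -0.196   0.117 ] [ 0.5708 -0.2081  0.117 ]
(400, 800, 3)
```

View pics/c1.png

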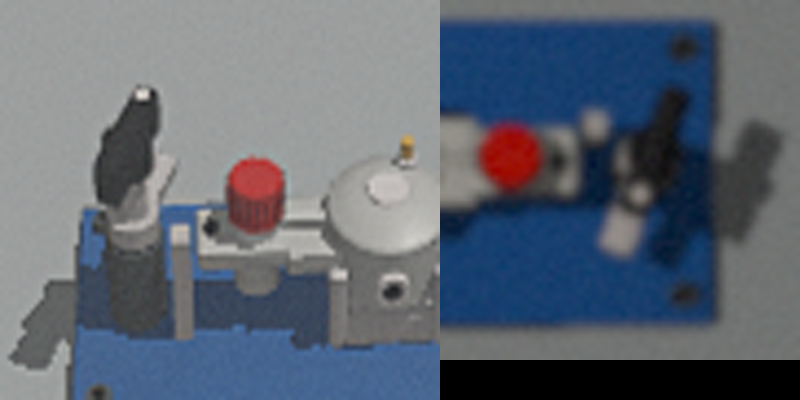

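The close crop shows the wing bar with its white dot at about top-pixel (348,177) and its other end at (354.7,161). The finger therefore points towards the robot at about 157°, and the axis is near (0.569, -0.202). The tool's y axis is already roughly perpendicular to the bar.

Emit:
play_rows(moves="-0.3 -0.229 0 0; -0.6 -0.458 0 0; -0.6 -0.458 0 0; -0.6 -0.458 0 0; -0.6 -0.458 0 0", jaw=0.045)

```text
time: 2.33
position: [0.3708, 0.1912, 0.2316]
ee_rot: [0.704, 3.06, 0.001]
wrist_force: [0.6, 1.0, -0.4]
finger_gap: 0.527
grasp_force: 0.0
```

Emit:
play_rows(moves="-0.35 -0.267 0 0; -0.35 -0.267 0 0; -0.35 -0.267 0 0; -0.35 -0.267 0 0; -0.35 -0.267 0 0")

```text
time: 2.95
position: [0.5113, -0.0883, 0.2315]
ee_rot: [0.706, 3.06, 0.001]
wrist_force: [0.6, 1.5, -0.1]
finger_gap: 0.528
grasp_force: 0.0
```

Emit:
play_rows(moves="-0.1 -0.0756 0 0; -0.1 -0.0756 0 0; -0.1 -0.0756 0 0; -0.1 -0.0756 0 0")

```text
time: 3.45
position: [0.5671, -0.1978, 0.2308]
ee_rot: [-0.706, -3.06, -0.001]
wrist_force: [0.2, 0.9, 0.4]
finger_gap: 0.526
grasp_force: 0.0
```

```bash
cat >> h.py <<'E'
def move_to(P,yaw_y=None):
    "shift in tool axes to world TCP P; turn so that tool y has heading yaw_y (deg)"
    s=bot.sense();M=R.from_rotvec(s["ee_rot"]).as_matrix()
    h=np.degrees(np.arctan2(M[1,1],M[0,1]))
    print("pos",np.round(s["position"],4),"heading y",round(h,1),"j6",round(s["joint_pos"][5],2),"t",s["time"])
    print("shift",np.round(M.T@(np.array(P)-s["position"]),4),"turn",None if yaw_y is None else np.round(np.radians((h-yaw_y+90)%180-90),3))
E
python3 - <<'E'
from h import *
move_to([.569,-.202,.098],67)
S=eyes.snapshot("scene");T=eyes.snapshot("top")
a=cv2.resize(S["pixels"][120:230,230:350],None,fx=3.6,fy=3.6,interpolation=cv2.INTER_CUBIC)
b=cv2.resize(T["pixels"][135:215,305:385],(396,396),interpolation=cv2.INTER_CUBIC)
im=np.hstack([a[:396,:400],b]);cv2.imwrite("pics/c2.png",im[...,::-1])
for s in(S,T): print(proj(s,bot.sense()["position"]))
E
```

```text
pos [ 0.5671 -0.1978  0.2308] heading y 64.0 j6 0.01 t 3.45
shift [-0.0037 -0.003   0.1328] turn -0.052
[281.16063953 154.07809914]
[350.99140228 165.927513  ]
```

View pics/c2.png

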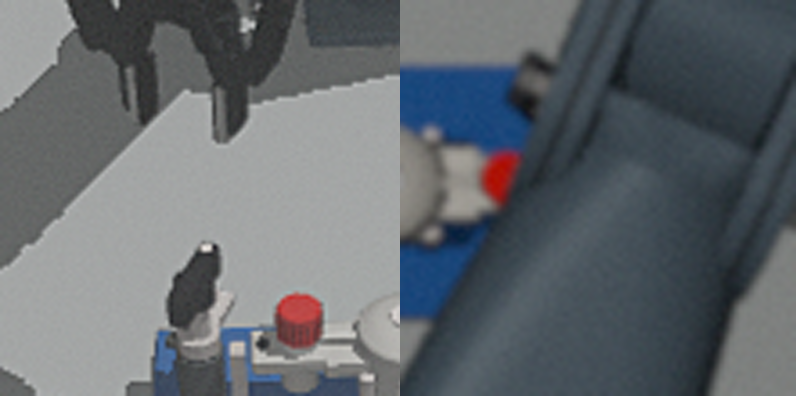

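The gripper hangs over the bar, with the tips at scene pixels (270,154) and (293,158). The bar centre is near (283.6,196), which agrees with my estimate, so I'm descending.

Emit:
play_rows(moves="-0.004 -0.003 0.05 -0.05; -0.004 -0.003 0.09 -0.05; -0.004 -0.003 0.131 -0.05; -0.004 -0.003 0.131 -0.05")

```text
time: 4.05
position: [0.5664, -0.1994, 0.0968]
ee_rot: [-0.624, -3.071, -0.003]
wrist_force: [-0.6, 0.2, 0.1]
finger_gap: 0.525
grasp_force: 0.0
```

Emit:
play_rows(moves="0 0 0 0; 0 0 0 0; 0 0 0 0; 0 0 0 0; 0 0 0 0", jaw=0)

```text
time: 4.68
position: [0.5719, -0.2018, 0.104]
ee_rot: [0.626, 3.073, 0.002]
wrist_force: [0.2, 5.4, 6.0]
finger_gap: 0.15
grasp_force: 61.4
```

Emit:
play_rows(moves="0 0 0 0.18; 0 0 0 0.36; 0 0 0 0.54; 0 0 0 0.72; 0 0 0 0.9")

```text
time: 5.3
position: [0.5699, -0.2036, 0.104]
ee_rot: [1.91, 2.49, -0.003]
wrist_force: [-5.5, 1.3, 8.4]
finger_gap: 0.15
grasp_force: 61.9
```

```bash
python3 - <<'E'
from h import *
move_to([.57,-.202,.1],0);s=bot.sense();print(s["wrist_force"],s["wrist_torque"],s["tau"])
S=eyes.snapshot("scene")
a=cv2.resize(S["pixels"][130:250,250:390],None,fx=4,fy=4,interpolation=cv2.INTER_CUBIC)
cv2.imwrite("pics/c3.png",a[...,::-1])
E
```

```text
pos [ 0.5699 -0.2036  0.104 ] heading y 15.0 j6 0.86 t 5.3
shift [0.0015 0.0006 0.004 ] turn 0.262
[-5.46505191  1.2535853   8.37704032] [0.18799308 1.03880945 0.11879739] [  0.35999042 -37.11052179  29.99247015  -2.10565902   0.40961539
  -0.84450636]
```

View pics/c3.png

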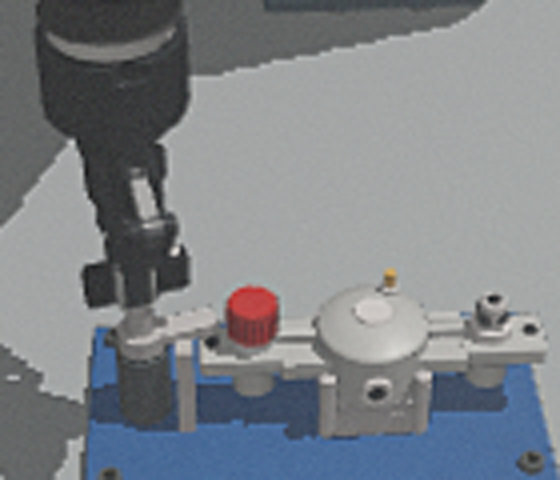

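The bar is held and the finger has swung round to just short of the ear, with its tip at crop (212,318). I'll keep turning to the stop and watch the torque.

Emit:
play_rows(moves="0 0 0 0.1; 0 0 0 0.2; 0 0 0 0.25; 0 0 0 0.3; 0 0 0 0.3")

```text
time: 5.98
position: [0.5689, -0.2037, 0.104]
ee_rot: [2.256, 2.183, -0.004]
wrist_force: [-6.8, 0.5, 10.3]
finger_gap: 0.152
grasp_force: 62.0
```

```bash
python3 - <<'E'
from h import *
move_to([.57,-.202,.1],0);s=bot.sense();print(s["wrist_force"],s["wrist_torque"],s["tau"])
E
```

```text
pos [ 0.5689 -0.2037  0.104 ] heading y -1.9 j6 1.15 t 5.975
shift [0.0018 0.001  0.004 ] turn -0.033
[-6.78865669  0.46654249 10.28362085] [0.23578117 1.29616592 0.08228063] [  0.64643836 -36.74393892  30.20963073  -2.63319343   0.59744736
   0.1063715 ]
```

Emit:
play_rows(moves="0 0 0 0.06; 0 0 0 0.12; 0 0 0 0.12")

```text
time: 6.35
position: [0.5689, -0.2038, 0.1041]
ee_rot: [2.371, 2.056, -0.007]
wrist_force: [-7.2, -0.8, 9.6]
finger_gap: 0.15
grasp_force: 111.9
```

```bash
python3 - <<'E'
from h import *
move_to([.57,-.202,.1],0);s=bot.sense();print(s["wrist_force"],s["wrist_torque"],s["tau"])
S=eyes.snapshot("scene")
a=cv2.resize(S["pixels"][170:250,260:350],None,fx=5,fy=5,interpolation=cv2.INTER_CUBIC)
cv2.imwrite("pics/c4.png",a[...,::-1])
E
```

```text
pos [ 0.5689 -0.2038  0.1041] heading y -8.2 j6 1.26 t 6.35
shift [0.0019 0.0009 0.0041] turn -0.142
[-7.24698909 -0.75955891  9.59721468] [-0.19940654  1.61709844  2.94064755] [ -1.29346479 -36.61870122  30.04600167  -2.69791625   1.18232522
   3.00679162]
```

View pics/c4.png

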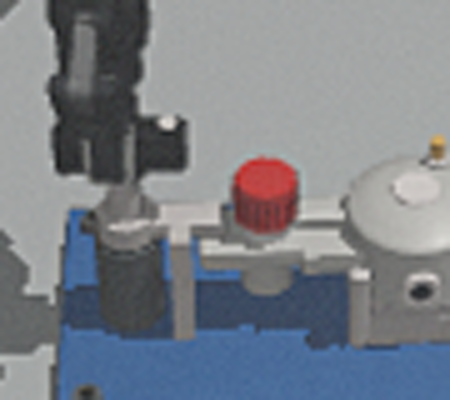

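The wrist torque jumped to about 3 N m and the finger lies over the ear, so the end stop is reached. I'm releasing the knob and moving up.

Emit:
play_rows(moves="0 0 0 0; 0 0 0 0; 0 0 0 0; 0 0 0 0", jaw=0.045)

```text
time: 6.9
position: [0.5697, -0.2024, 0.1]
ee_rot: [-2.384, -2.046, 0.0]
wrist_force: [0.3, 0.6, -0.8]
finger_gap: 0.526
grasp_force: 0.0
```

Emit:
play_rows(moves="0 0 -0.05 0; 0 0 -0.1 0; 0 0 -0.13 0; 0 0 -0.13 0")

```text
time: 7.4
position: [0.5715, -0.2032, 0.2341]
ee_rot: [2.379, 2.042, 0.005]
wrist_force: [-0.4, 0.6, -0.6]
finger_gap: 0.527
grasp_force: 0.0
```

```bash
python3 - <<'E'
from h import *
move_to([.545,.279,.2],90)
E
```

```text
pos [ 0.5715 -0.2032  0.2341] heading y -8.7 j6 1.27 t 7.4
shift [ 0.4727 -0.0995  0.0324] turn 1.419
```

Emit:
play_rows(moves="0.473 -0.1 0 -1.57; 0.473 -0.1 0 -1.57; 0.473 -0.1 0 -1.57; 0.473 -0.1 0 -1.57; 0.473 -0.1 0 -1.57", jaw=0.06)

```text
time: 8.02
position: [0.551, 0.1115, 0.2281]
ee_rot: [-1.193, -2.904, 0.002]
wrist_force: [0.9, -0.4, 0.6]
finger_gap: 0.7
grasp_force: 0.0
```

```bash
python3 - <<'E'
from h import *
move_to([.545,.279,.2],85)
E
```

```text
pos [0.551  0.1115 0.2281] heading y 45.3 j6 0.86 t 8.025
shift [0.122 0.115 0.028] turn -0.692
```

```bash
python3 - <<'E'
from h import *
S=eyes.snapshot("scene");T=eyes.snapshot("top")
g=lambda s,x,y,w:cv2.resize(s["pixels"][y:y+w,x:x+w],(395,395),interpolation=cv2.INTER_NEAREST)
im=np.hstack([g(S,455,195,40),g(T,164,166,40)])
for s,x,y,k in((S,455,195,0),(T,164,166,395)):
    for P,c in(((.545,.279,.022),(0,255,0)),((.545,.279,0),(255,255,255))):
        pts=np.array([(proj(s,(P[0]+.015*np.cos(t),P[1]+.015*np.sin(t),P[2]))-[x-.5,y-.5])*395/40+[k,0] for t in np.linspace(0,6.28,30)])
        cv2.polylines(im,[pts.astype(int)],True,c,1)
cv2.imwrite("pics/c5.png",im[...,::-1])
E
```

```text
(no output)
```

View pics/c5.png

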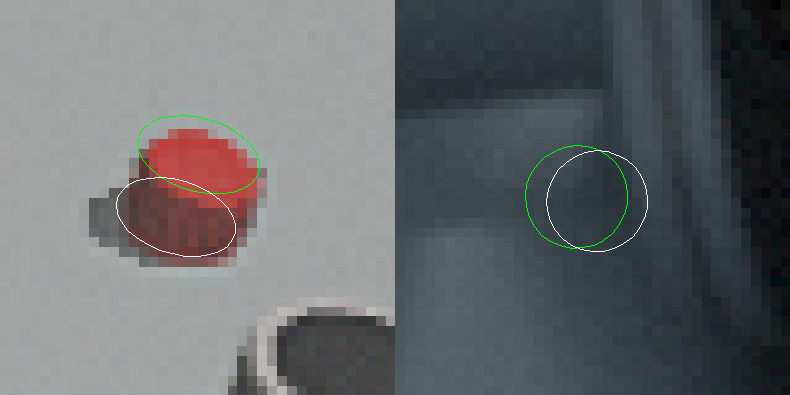

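The scene half shows the cap about 1 px right and 0.6 px below my projected circles, and the arm hides it in the top half. I'll take (0.546, 0.280) and centre it by two squeezes at right angles.

Emit:
play_rows(moves="0.122 0.117 0.03 -0.69; 0.122 0.117 0.06 -0.69; 0.122 0.117 0.1 -0.69; 0.122 0.117 0.12 -0.69")

```text
time: 8.62
position: [0.5464, 0.2799, 0.1057]
ee_rot: [-0.139, -3.134, 0.003]
wrist_force: [0.3, -1.1, -0.0]
finger_gap: 0.705
grasp_force: 0.0
```

```bash
python3 - <<'E'
from h import *
move_to([.546,.280,.004],85)
S=eyes.snapshot("scene");g=cv2.resize(S["pixels"][140:240,430:530],(500,500),interpolation=cv2.INTER_CUBIC)
cv2.imwrite("pics/c6.png",g[...,::-1])
E
```

```text
pos [0.5464 0.2799 0.1057] heading y 84.9 j6 0.45 t 8.625
shift [-0.      0.0002  0.1017] turn -0.002
```

View pics/c6.png

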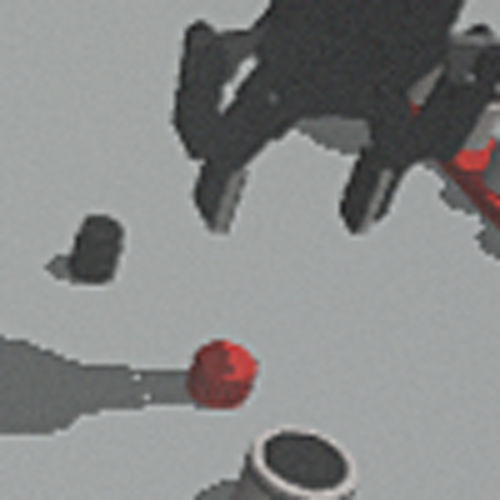

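The cap is at crop (222,375), in line with the vertical drop from between the finger tips at crop (288,228). I'm descending for the first, centring squeeze.

Emit:
play_rows(moves="0 0 0.05 0; 0 0 0.085 0; 0 0 0.102 0; 0 0 0.102 0")

```text
time: 9.18
position: [0.5475, 0.2774, 0.0068]
ee_rot: [-0.152, -3.135, 0.002]
wrist_force: [-0.1, -0.9, 0.6]
finger_gap: 0.701
grasp_force: 0.0
```

Emit:
play_rows(moves="0 0 0 0; 0 0 0 0; 0 0 0 0; 0 0 0 0; 0 0 0 0", jaw=0.031)

```text
time: 9.8
position: [0.5486, 0.2787, 0.0084]
ee_rot: [0.149, 3.138, 0.0]
wrist_force: [0.2, -0.1, 0.1]
finger_gap: 0.355
grasp_force: 0.1
```

Emit:
play_rows(moves="0 0 0 0; 0 0 0 0; 0 0 0 0.18; 0 0 0 0.36; 0 0 0 0.54", jaw=0.05)

```text
time: 10.42
position: [0.5485, 0.2786, 0.0082]
ee_rot: [-0.99, -2.981, 0.0]
wrist_force: [-0.6, -0.1, 0.0]
finger_gap: 0.585
grasp_force: 0.0
```

Emit:
play_rows(moves="0 0 0 0.18; 0 0 0 0.36; 0 0 0 0.54; 0 0 0 0.72; 0 0 0 0.9")

```text
time: 11.05
position: [0.5485, 0.2786, 0.0082]
ee_rot: [-2.188, -2.254, 0.0]
wrist_force: [0.4, -0.9, 0.5]
finger_gap: 0.584
grasp_force: 0.0
```

Emit:
play_rows(moves="0 0 0 0.12; 0 0 0.001 0.12; 0 0 0.001 0.12")

```text
time: 11.42
position: [0.5485, 0.2785, 0.0071]
ee_rot: [-2.311, -2.127, 0.0]
wrist_force: [-0.2, 0.6, -0.3]
finger_gap: 0.588
grasp_force: 0.0
```

Emit:
play_rows(moves="0 0 0 0; 0 0 0 0; 0 0 0 0; 0 0 0 0; 0 0 0 0", jaw=0)

```text
time: 12.05
position: [0.5489, 0.2787, 0.0076]
ee_rot: [2.313, 2.126, 0.001]
wrist_force: [-0.8, 0.2, 2.3]
finger_gap: 0.327
grasp_force: 59.2
```

```bash
python3 - <<'E'
from h import *
for i in range(1): move_to([.575,.0018,.15],-5)
S=eyes.snapshot("scene");g=cv2.resize(S["pixels"][150:240,430:530],(500,450),interpolation=cv2.INTER_CUBIC)
cv2.imwrite("pics/c7.png",g[...,::-1])
E
```

```text
pos [0.5489 0.2787 0.0076] heading y -4.8 j6 2.02 t 12.05
shift [-0.2737  0.0494 -0.1424] turn 0.003
```

View pics/c7.png

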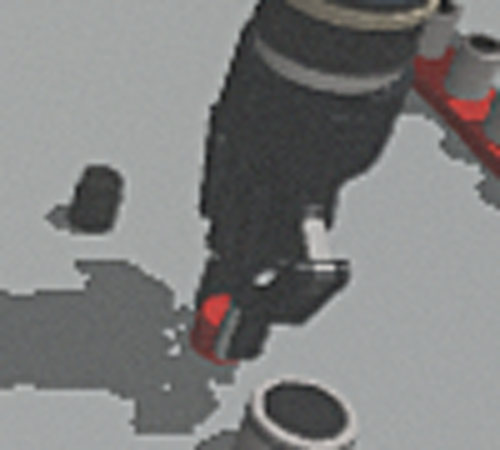

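The cap is gripped at a gap of 0.327 (28 mm) and 59 N. The cap rim sits 7.6 mm below the TCP. Now lifting and moving over the nose.

Emit:
play_rows(moves="0 0 -0.05 0; 0 0 -0.1 0; 0 0 -0.142 0; -0.06 0.01 -0.142 0; -0.12 0.02 -0.142 0")

```text
time: 12.72
position: [0.5587, 0.1567, 0.15]
ee_rot: [2.31, 2.128, 0.002]
wrist_force: [1.1, -0.6, -0.1]
finger_gap: 0.324
grasp_force: 59.2
```

Emit:
play_rows(moves="-0.055 0.0105 0 0; -0.11 0.021 0 0; -0.152 0.028 0 0; -0.152 0.028 0 0")

```text
time: 13.22
position: [0.5732, 0.0005, 0.1486]
ee_rot: [-2.318, -2.12, 0.002]
wrist_force: [-1.5, 0.3, 0.4]
finger_gap: 0.323
grasp_force: 59.2
```

```bash
python3 - <<'E'
from h import *
move_to([.575,.0018,.115],-5)
print(bot.sense()["wrist_force"],bot.sense()["wrist_torque"])
S=eyes.snapshot("scene");T=eyes.snapshot("top")
g=cv2.resize(S["pixels"][150:240,330:420],(560,560),interpolation=cv2.INTER_CUBIC)
p=bot.sense()["position"]
for dz,c in((-.0076,(255,255,255)),(.0144,(0,255,0))):
    pts=np.array([(proj(S,(p[0]+.015*np.cos(t),p[1]+.015*np.sin(t),p[2]+dz))-[329.5,149.5])*560/90 for t in np.linspace(0,6.28,30)])
    cv2.polylines(g,[pts.astype(int)],True,c,1)
pts=np.array([(proj(S,(.575+.007*np.cos(t),.0018+.007*np.sin(t),.089))-[329.5,149.5])*560/90 for t in np.linspace(0,6.28,30)])
cv2.polylines(g,[pts.astype(int)],True,(255,0,255),1)
cv2.imwrite("pics/c8.png",g[...,::-1])
print([(x["xy"],x["p"]) for x in eyes.mark_of(S,"nose_top")[:2]],proj(S,(.575,.0018,.089)),[(x["xy"],x["p"]) for x in eyes.mark_of(S,"cap_center")[:2]],proj(S,p+[0,0,.0034]))
E
```

```text
pos [5.732e-01 5.000e-04 1.486e-01] heading y -5.1 j6 1.54 t 13.225
shift [0.0015 0.0017 0.0336] turn -0.002
[-1.4989159   0.29498409  0.41089115] [ 0.01657525 -0.00435075 -0.00015729]
[([371.0, 204.2], 0.86), ([285.1, 196.0], 0.59)] [371.23467431 203.83163592] [([374.7, 183.3], 0.57)] [374.34625088 181.79960845]
```

View pics/c8.png

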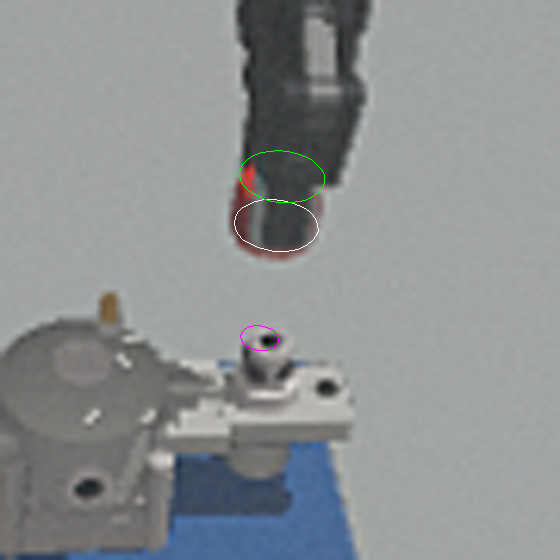

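The held cap's rim ellipse is centred at crop (278,232), about 1 px below its model. The nose top shows at crop (268,342), about 1.3 px right of my estimate. I'll refine the nose position using the cap as reference.

```bash
python3 - <<'E'
from h import *
np.set_printoptions(precision=4,suppress=True)
S=eyes.snapshot("scene");T=eyes.snapshot("top")
p=bot.sense()["position"]
# scene offset measured on held cap rim
rim=np.array([329.5,149.5])+np.array([278,232])/6.222; d=rim-proj(S,p-[0,0,.0076]);print("off",d)
n=np.array([329.5,149.5])+np.array([268,342])/6.222
print("nose scene",at_z(S,n,.089),at_z(S,n-d,.089))
t0=cv2.imread("pics/t0.png")[...,::-1]
def red(im,x0,x1,y0,y1):
    h=cv2.cvtColor(np.ascontiguousarray(im[y0:y1,x0:x1]),cv2.COLOR_RGB2HSV)
    mm=((h[...,0]<8)|(h[...,0]>170))&(h[...,1]>130)&(h[...,2]>60);ys,xs=np.nonzero(mm);return np.array([xs.mean()+x0,ys.mean()+y0]),len(xs)
q,k=red(t0,170,200,170,200);bias=np.array([.5487,.2787])-at_z(T,q,.018)[:2];print("top loose",q,k,bias)
q2,k2=red(t0,315,345,155,190);P=at_z(T,q2,.091)[:2];print("capped",q2,k2,P,"-> nose",P+.14*np.array([.028,1]),P+bias+.14*np.array([.028,1]))
m=np.array([275.2,170.1]);print("nose top mark",at_z(T,m,.089)[:2],at_z(T,m,.089)[:2]+bias)
s0=cv2.imread("pics/s0.png")[...,::-1]
q3,k3=red(s0,300,325,195,220);print("capped scene",at_z(S,q3,.086)[:2]+.14*np.array([.028,1]))
g=lambda im,x,y,w:cv2.resize(im[y:y+w,x:x+w],(395,395),interpolation=cv2.INTER_NEAREST)
im=np.hstack([g(t0,255,150,40),g(T["pixels"],255,150,40)]);cv2.imwrite("pics/c9.png",im[...,::-1])
E
```

```text
off [-0.375  1.206]
nose scene [0.5774 0.0045 0.089 ] [0.5733 0.0061 0.089 ]
top loose [183.642  185.6667] 81 [0.0042 0.0037]
capped [326.4222 170.8222] 90 [ 0.5693 -0.1382] -> nose [0.5733 0.0018] [0.5775 0.0055]
nose top mark [0.5755 0.0029] [0.5797 0.0065]
capped scene [0.5737 0.0071]
```

View pics/c9.png

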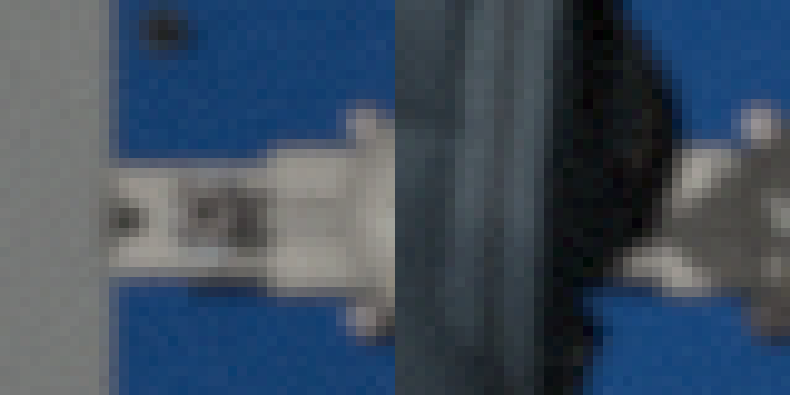

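The bias-corrected estimates agree on a nose at about (0.5755, 0.0058). I'll go there just above the nose and then feel the way down.

Emit:
play_rows(moves="-0.0055 0.002 0.02 0; 0.0055 0.002 0.04 0; 0.0055 0.002 0.047 0; 0.0055 0.002 0.047 0")

```text
time: 14.02
position: [0.5754, 0.0094, 0.1019]
ee_rot: [-2.311, -2.127, 0.002]
wrist_force: [-0.5, -0.2, 0.1]
finger_gap: 0.326
grasp_force: 59.2
```

```bash
python3 - <<'E'
from h import *
move_to([.5755,.0058,.093],-5)
s=bot.sense();M=R.from_rotvec(s["ee_rot"]).as_matrix();print("tool axes xy",np.round(M,2),s["wrist_force"])
E
```

```text
pos [0.5754 0.0094 0.1019] heading y -4.8 j6 1.55 t 14.025
shift [-0.0036  0.0004  0.0089] turn 0.004
tool axes xy [[ 0.08  1.   -0.  ]
 [ 1.   -0.08 -0.  ]
 [-0.   -0.   -1.  ]] [-0.4749204  -0.20723982  0.10966663]
```

Emit:
play_rows(moves="0 0 0 0; 0 0 0 0; 0 0 0 0")

```text
time: 14.4
position: [0.5764, 0.0086, 0.103]
ee_rot: [2.313, 2.125, 0.001]
wrist_force: [-0.5, -0.2, 0.2]
finger_gap: 0.327
grasp_force: 59.2
```

```bash
python3 - <<'E'
from h import *
move_to([.5752,.0055,.093],-5)
S=eyes.snapshot("scene");p=bot.sense()["position"]
# cap vs nose columns from colour: red extents of held cap
h=cv2.cvtColor(S["pixels"],cv2.COLOR_RGB2HSV);m=((h[...,0]<10)|(h[...,0]>168))&(h[...,1]>90)&(h[...,2]>40)
m[:,:355]=0;m[:,400:]=0;m[:180]=0;m[225:]=0
ys,xs=np.nonzero(m);print("red cols",xs.min(),xs.max(),"rows",ys.min(),ys.max(),len(xs))
c=[proj(S,(p[0]+.015*np.cos(t),p[1]+.015*np.sin(t),p[2]+dz)) for t in np.linspace(0,6.28,60) for dz in(-.0076,.0144)]
print("model cols",np.min(c,0),np.max(c,0))
E
```

```text
pos [0.5764 0.0086 0.103 ] heading y -4.9 j6 1.55 t 14.4
shift [-0.0032 -0.0009  0.01  ] turn 0.003
red cols 370 377 rows 193 207 34
model cols [367.97758742 190.48883428] [382.08805465 206.33053788]
```

Emit:
play_rows(moves="-0.003 -0.001 0 0; -0.003 -0.001 0.005 0; -0.003 -0.001 0.009 0; -0.003 -0.001 0.009 0; -0.003 -0.001 0.009 0")

```text
time: 15.08
position: [0.5743, 0.0056, 0.0929]
ee_rot: [-2.313, -2.125, 0.002]
wrist_force: [-0.4, -0.3, -1.5]
finger_gap: 0.323
grasp_force: 59.1
```

Emit:
play_rows(moves="0 0 0.002 0; 0 0 0.003 0; 0 0 0.003 0")

```text
time: 15.45
position: [0.5747, 0.0057, 0.0906]
ee_rot: [2.313, 2.125, -0.0]
wrist_force: [-1.5, -1.3, 2.4]
finger_gap: 0.327
grasp_force: 59.3
```

```bash
python3 - <<'E'
from h import *
s=bot.sense();print(s["position"],s["wrist_force"],s["wrist_torque"])
E
```

```text
[0.57470574 0.00570686 0.09057462] [-1.53457037 -1.25623401  2.42630661] [-0.40369697  0.26443633  0.06786753]
```

Resistance begins at the expected depth (rim about 6 mm below the top) with only small side forces. I'm pressing on.

Emit:
play_rows(moves="-0.0005 -0.0005 0.002 0; -0.0005 -0.0005 0.003 0; -0.0005 -0.0005 0.004 0; -0.0005 -0.0005 0.004 0")

```text
time: 15.95
position: [0.5745, 0.0049, 0.0884]
ee_rot: [2.312, 2.124, 0.001]
wrist_force: [-3.7, -1.8, 8.3]
finger_gap: 0.325
grasp_force: 60.1
```

Emit:
play_rows(moves="0 0 0.001 0; 0 0 0.002 0; 0 0 0.003 0; 0 0 0.003 0")

```text
time: 16.45
position: [0.5742, 0.005, 0.0826]
ee_rot: [2.313, 2.125, -0.001]
wrist_force: [0.3, -3.6, -2.8]
finger_gap: 0.325
grasp_force: 59.4
```

It clicked: 8 N fell to about 0. Now pressing fully home.

Emit:
play_rows(moves="0 0 0.002 0; 0 0 0.003 0; 0 0 0.004 0; 0 0 0.005 0; 0 0 0.005 0")

```text
time: 17.08
position: [0.5744, 0.006, 0.0803]
ee_rot: [2.313, 2.126, 0.002]
wrist_force: [-3.9, -0.5, 7.7]
finger_gap: 0.322
grasp_force: 60.4
```

Emit:
play_rows(moves="0 0 0.001 0; 0 0 0.002 0; 0 0 0.002 0; 0 0 0.002 0")

```text
time: 17.58
position: [0.5746, 0.0059, 0.0802]
ee_rot: [2.312, 2.125, 0.003]
wrist_force: [-5.9, -0.5, 14.5]
finger_gap: 0.325
grasp_force: 61.1
```

Emit:
play_rows(moves="0 0 0.001 0; 0 0 0.001 0; 0 0 0.001 0; 0 0 0.001 0; 0 0 0.001 0")

```text
time: 18.2
position: [0.5747, 0.006, 0.0801]
ee_rot: [2.311, 2.125, 0.004]
wrist_force: [-7.2, 0.8, 18.2]
finger_gap: 0.323
grasp_force: 61.5
```

```bash
python3 - <<'E'
from h import *
s=bot.sense();print(s["position"],s["wrist_force"])
print(ticket.sign_off())
E
```

```text
[0.57467916 0.00598007 0.08013183] [-7.22868691  0.80012612 18.18905379]
the job is handed in; nothing more can be done
None
```

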